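# Lay the second, staggered course of press weights

## Robot

A 6-joint arm with a two-finger parallel gripper is mounted at the origin on the work surface. World frame = base frame: x ahead of the robot, y to its left, z up, the work surface at z = 0. Lengths are in m, angles in rad, forces in N, time in s.
With the tool pointing down it reaches from about 0.25 to 0.725 m from the base axis. Payload 4 kg.
Tool frame: the origin (TCP) lies between the finger pads; the fingertips stand 17 mm ahead of it and the grasp point (between the pads) lies 2 mm behind it; z points along the fingers, x is the direction in which the jaws open and shut, and the axes are right-handed (so a half turn about z gives the same grasp; the last joint's range is limited). The gripper opens to 85 mm and grips with 20 to 120 N. Pads are 22 mm wide; open, the fingers measure 114 mm over their backs; the gripper's body (76 mm by 85 mm) begins 54 mm behind the grasp point. The pads swing forward as they close: fully open they stand 13 mm farther back than shut.
Start: joints at [-1.316, 0.241, 0.005, 1.335, 0, 1.571], TCP at [0.126, -0.484, 0.248] pointing down, gripper open.
Joint ranges: [-2.72, 2.72], [-1.05, 1.87], [-1.09, 1.28], [-1.99, 2.15], [-1.42, 1.44], [-3.14, 3.14]. Speed limits (rad/s): [2.79, 2.79, 3.14, 3.14, 3.14, 3.14].

## Interface

Orientations are given as a unit quaternion [x, y, z, w].
In Python, from workcell import telemetry, cams, workorder gives the robot as it stands. The module is installed in compiled form; this text tells all that it offers.
- The arm moves only by the tool apply_moves, never from a script. Its argument "moves" is a list that holds one entry, the list of rows, each a list of 4 numbers: the shift along the tool's x, y, z in mm, then the turn about the tool's z in degrees. A call has exactly 10 rows; each row shifts and turns the pose as measured when the row begins, along the tool's axes as they then stand; what a row does not reach is not made up. A row lasts 1/10 s, in which the tool goes at most 50 mm and 8.59 degrees, less where a joint would pass 70% of its speed; a pose out of reach is approached as far as the arm can. A call with a gripper value outside its range is refused whole. "hand" is the gripper's target within -1 to 1 (fully open at 1, half-way at 0, shut at -1), set as the call begins (left out, the last holds). The fingers move at their own pace and stop on an object; the grip force is fixed at half the most. Time passes only in rows, so rows that do not move let the fingers close, or fill a call up. It gives the time, the measured TCP pose, the force and the opening at its end, in the units of the state.
- telemetry.get_obs(): the state, without advancing time (a new reading comes with each control period).
- cams.camera(name): name is "scene" or "side" or "wrist"; returns a dict with "color" (480x640x3 uint8, red, green, blue), "fovy" (degrees; the focal length in pixels is half the picture's height over the tangent of half this angle, whatever the lens; pixels are square), "cx", "cy" (the principal point, pixels), "camera_from_world" (4x4, takes a point from world to camera coordinates). Camera axes: x right, y down, z forward; pixel columns grow to the right and rows downward; lengths in m; the calibration is good to about 2 mm. A picture is of the moment at which its call begins. There is no depth.
- workorder.job_done(): hands the job in, once; it reports no verdict.
The state is a dict: "clock": time; "joint_pos": joint angles; "joint_vel": joint speeds; "tau": joint torques, N m; "eef_pos": TCP position; "tool_rot": TCP orientation; "ft_force": force on the tool from outside, world axes, zero at the start; "ft_torque": the same for the moment, N m; "grip_width": finger opening in m.
Only numpy, scipy, OpenCV 4.12 (cv2) and the standard library are available. Lean on these libraries where they do the work, as an engineer would, in place of code of your own. Each camera call takes 0.05 s, during which the arm holds its last target. There are 200 camera calls.

## Task

Finish weighting the glued panel in the pressing tray. Beside the first course lay the full-length weight, butted up to the half weight that starts the second course, so that its middle faces the joint of the first course; then close the course with the loose half weight, working it in against the sprung red stop. Set both down gently, flat and snug along the first course and end to end, and leave the weights already laid and the other things on the bench where they are.

Things in the scene. Friction and masses are not known exactly. Their poses are not given: they have to be found in the camera images.
- tray: Fixed plywood pressing tray, open on its near (-x) side; origin on the table; x across the courses, away from the robot, y along them. Inner floor 10 mm above the table. Fences 36 high, inner faces at x=+60.5 (far) and y=+120.5 (end). First course, two full weights: x=0 to +60, joint at y=0. Second course: x=-60 to 0; half weight already laid at y=+60 to +120.
- full_seat (a point): Point fixed to the tray: where the centre (28.5 above the underside) of the full weight belongs, lying at tray y=-60 to +60; tray axes.
- half_seat (a point): Point fixed to the tray: where the centre (28.5 above the underside) of the loose half weight belongs, at tray y=-120 to -60; tray axes. Squeezed by the stop, the weight can hang by friction above the floor until pressed down.
- stop (a joint): Sprung red stop plate closing the -y end of the second course, 56 wide, 10 thick, top 36 above the table (laid slabs: 35). Slides to tray -y: 0 at rest, face at tray y=-112, so the half weight lacks 8 mm of room; about 0.008 m with it in; at most 0.025. Spring 3.4 N at rest plus 0.2 N per mm. Behind it a bracket 34 high at tray y=-195 to -205.
- full_c (a point): Loose full weight, lying on the table at the start: blue-painted aluminium slab 25 thick and 60 wide with a dark wooden grip rib on top: the rib is 14 wide, 32 high, centred, runs along the length. 120 long (y), rib 70 long, total height 57, about 0.5 kg. Point at its centre, 28.5 above its underside; x across, y along its length, z up.
- half_c (a point): Loose half weight, lying on the table at the start: blue-painted aluminium slab 25 thick and 60 wide with a dark wooden grip rib on top: the rib is 14 wide, 32 high, centred, runs along the length. 60 long (y), rib 40 long, total height 57, about 0.26 kg. Point at its centre, 28.5 above its underside; x across, y along the rib, z up.
- first_left_c (a point): Full weight (same make as the loose one) already laid in the first course, +y side; point at its centre, 28.5 above its underside; not fixed down.
- first_right_c (a point): Full weight already laid in the first course, -y side; point as above; not fixed down.
- second_half_c (a point): Half weight already laid at the +y end of the second course; point at its centre, 28.5 above its underside; not fixed down.
- mallet: Hammer lying on the bench, a bystander; origin on its underside.
- spool: Black thread spool 56 across, 79 high, a bystander; origin under its centre.
- dye: Amber jar 54 across, 120 high, a bystander; origin under its centre.
- awl: Orange-handled awl 160 long, a bystander; origin on its underside.
- stone: Grey burnishing stone 110 x 70 x 30, a bystander; origin under its centre.
Things that resemble listed ones, but are neither listed nor needed, are in the scene too. Leave any turquoise or white look-alike of the part that bears half_c alone. Leave any yellow look-alike of the part that bears full_c alone.

How it is judged:
By the outcome, as a careful person would: the job done as asked, in the order asked, and still so for the second after the job is handed in, with the robot touching nothing.
It also fails if it takes over 64 s, if anything falls off the work surface, if the arm or the gripper's body presses on something with over 40 N, if the wrist force passes 120 N, or if a joint passes its speed limit or range.

## Working session

There is one attempt and no reset: what is moved stays moved. The work goes in short steps, Python scripts to look and compute and a tool call to move; the robot and the scene stay as the last step left them, time stands still between calls to the robot, and variables do not carry over. Pictures are saved under pics/ and viewed, about 8 in all and at most 12, crops included, and the job is handed in when it is done.

Besides the shell and the picture viewer there is one more tool, called after "Emit:" as name(argument=value, ...) on one line, values as JSON. apply_moves: Moves the arm, as the interface text tells. Its arguments: {"type":"object","properties":{"moves":{"type":"array"},"hand":{"type":"number"}},"required":["moves"]}

```bash
mkdir -p pics; cat > h.py <<'E'
import numpy as np, cv2
from workcell import telemetry, cams, workorder
def grab(n,tag):
    c=cams.camera(n); cv2.imwrite(f'pics/{tag}.png',c['color'][:,:,::-1])
    np.savez(f'pics/{tag}.npz',**c); return c
def K(c):
    f=240/np.tan(np.radians(c['fovy'])/2); return f,float(c['cx']),float(c['cy'])
def proj(c,p):
    f,cx,cy=K(c); q=c['camera_from_world']@np.append(p,1); return np.array([f*q[0]/q[2]+cx,f*q[1]/q[2]+cy])
def back(c,uv,z):
    f,cx,cy=K(c); T=np.linalg.inv(c['camera_from_world']); d=T[:3,:3]@np.array([(uv[0]-cx)/f,(uv[1]-cy)/f,1]); o=T[:3,3]
    return o+d*(z-o[2])/d[2]
E
python3 - <<'E'
from h import *
a=grab('scene','s0');b=grab('side','d0');w=grab('wrist','w0')
o=telemetry.get_obs();print({k:np.round(v,3).tolist() for k,v in o.items()})
for c in(a,b,w):print(c['fovy'],c['cx'],c['cy'],np.round(np.linalg.inv(c['camera_from_world']),3).tolist())
E
```

```text
{'clock': 0.15, 'joint_pos': [-1.316, 0.241, 0.004, 1.335, 0.0, 1.571], 'joint_vel': [0.0, -0.004, 0.005, -0.0, -0.001, 0.0], 'tau': [0.0, -37.263, 25.264, 0.012, -0.0, -0.0], 'eef_pos': [0.126, -0.483, 0.248], 'tool_rot': [0.791, -0.612, -0.001, -0.001], 'ft_force': [0.377, 0.009, -0.179], 'ft_torque': [0.001, 0.0, 0.002], 'grip_width': 0.085}
48.56651891028063 321.66255446516215 237.11295626660402 [[-0.408, 0.507, -0.759, 1.499], [0.913, 0.229, -0.338, 0.48], [0.003, -0.831, -0.556, 0.812], [0.0, 0.0, 0.0, 1.0]]
49.2122412414508 324.427359961564 237.83117294832144 [[-0.733, -0.337, 0.591, -0.354], [-0.68, 0.358, -0.64, 0.939], [0.004, -0.871, -0.491, 0.781], [0.0, 0.0, 0.0, 1.0]]
65.74952584495507 323.6572882514579 244.29328265416402 [[0.253, -0.932, -0.258, 0.19], [-0.967, -0.245, -0.066, -0.466], [-0.002, 0.266, -0.964, 0.374], [0.0, 0.0, 0.0, 1.0]]
```

View pics/s0.png

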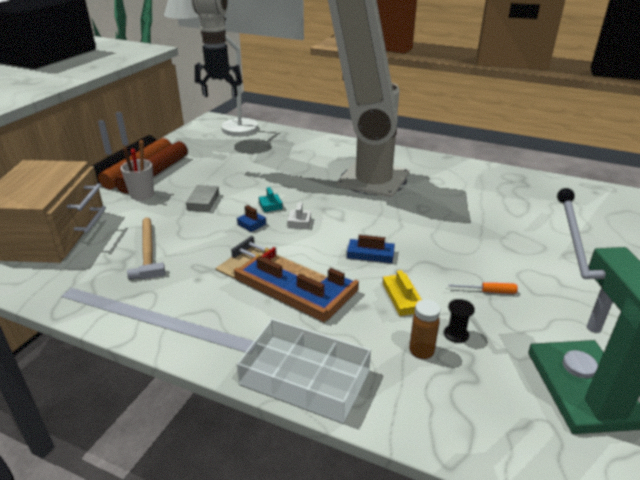

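View pics/d0.png

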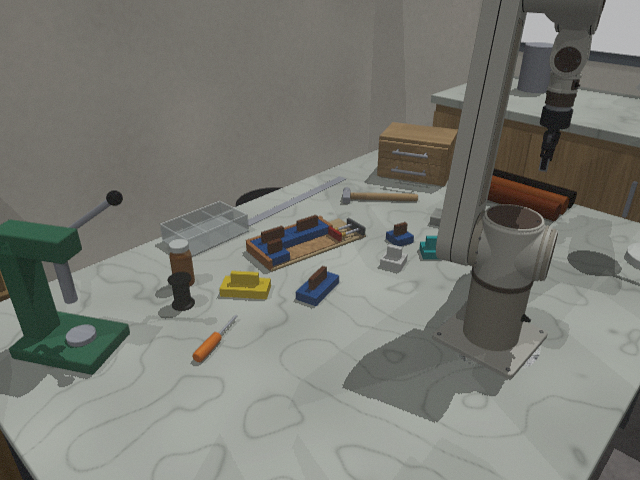

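The scene view shows the loose full weight near (371,248), the loose half near (252,218), the tray with its three laid weights near (297,285), and the red stop near (268,253). The side view agrees.

```bash
cat > r.py <<'E'
from h import *
a=dict(np.load('pics/s0.npz'));b=dict(np.load('pics/d0.npz'))
for n,c in(('scene',a),('side',b)):
    hsv=cv2.cvtColor(c['color'],cv2.COLOR_RGB2HSV)
    m=cv2.inRange(hsv,(105,120,40),(125,255,255))
    k,l,st,ce=cv2.connectedComponentsWithStats(m)
    for i in range(1,k):
        if st[i,4]>60: print(n,st[i].tolist(),ce[i].round(1),back(c,ce[i],0.018).round(3),
            [back(c,q,0.025).round(3)[:2].tolist() for q in cv2.boxPoints(cv2.minAreaRect(np.argwhere(l==i)[:,::-1].astype(np.float32)))] )
E
python3 r.py
python3 - <<'E'
from h import *
a=dict(np.load('pics/s0.npz'));b=dict(np.load('pics/d0.npz'))
cv2.imwrite('pics/c0.png',np.hstack([cv2.resize(a['color'][190:330,180:420,::-1],(400,233),interpolation=3)]+[cv2.resize(b['color'][170:310,220:460,::-1],(400,233),interpolation=3)]))
E
```

```text
scene [238, 215, 27, 16, 278] [251.3 222.1] [ 0.427 -0.212  0.018] [[0.426, -0.256], [0.387, -0.194], [0.453, -0.154], [0.489, -0.214]]
scene [348, 240, 46, 22, 635] [370.4 252.1] [0.426 0.141 0.018] [[0.482, 0.099], [0.404, 0.073], [0.376, 0.188], [0.454, 0.208]]
scene [245, 262, 106, 45, 1101] [299.9 285. ] [0.622 0.035 0.018] [[0.704, -0.076], [0.596, -0.125], [0.562, 0.139], [0.668, 0.167]]
side [281, 220, 47, 22, 321] [301.7 231.6] [ 0.64  -0.037  0.018] [[0.682, 0.017], [0.644, -0.144], [0.588, -0.098], [0.627, 0.055]]
side [394, 232, 19, 9, 83] [403.7 236.4] [ 0.397 -0.224  0.018] [[0.427, -0.216], [0.388, -0.253], [0.36, -0.213], [0.399, -0.177]]
side [251, 238, 38, 22, 220] [269.3 249.2] [0.633 0.1   0.018] [[0.663, 0.154], [0.719, 0.088], [0.588, 0.063], [0.54, 0.128]]
side [296, 272, 42, 27, 354] [318.2 286.3] [0.404 0.139 0.018] [[0.421, 0.202], [0.46, 0.054], [0.392, 0.077], [0.36, 0.218]]
```

Emit:
apply_moves(moves=[[[-6,-50,-6,-5.7],[-6,-50,-6,-5.7],[-6,-50,-6,-5.7],[-6,-50,-6,-5.7],[-6,-50,-6,-5.7],[-6,-50,-6,-5.7],[-6,-50,-6,-5.7],[-6,-50,-6,-5.7],[0,0,0,0],[0,0,0,0]]], hand=1)

```text
clock: 1.15
eef_pos: [0.4188, -0.2225, 0.2915]
tool_rot: [0.97, -0.244, -0.002, -0.003]
ft_force: [-0.7, -1.0, -0.3]
grip_width: 0.0853
```

```bash
python3 - <<'E'
from h import *
w=grab('wrist','w1')
for p in [(.412,-.215,.02),(.415,.14,.02),(.6,.03,.03)]:print(proj(w,p))
print(np.linalg.inv(w['camera_from_world']).round(3).tolist())
E
```

```text
[317.12842206 203.93956889]
[ 123.78990417 -159.2881503 ]
[ 374.98449138 -155.53820112]
[[0.882, -0.454, -0.129, 0.45], [-0.472, -0.851, -0.228, -0.164], [-0.006, 0.262, -0.965, 0.418], [0.0, 0.0, 0.0, 1.0]]
```

View pics/w1.png

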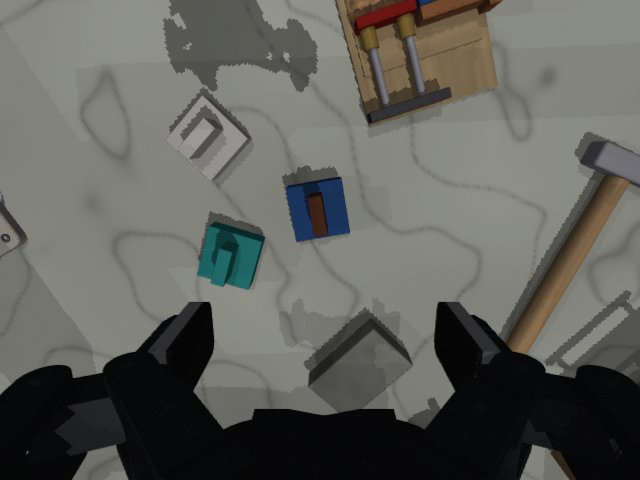

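The wrist view shows the blue half weight at (318,208), with the turquoise and white look-alikes to its left, and the tray's −y end and bracket at top right. I'll fit the half, then move on to the full.

```bash
cat > fit.py <<'E'
from h import *
from scipy.optimize import minimize
def box(x,y,yaw,z0,z1,L,W):
    c,s=np.cos(yaw),np.sin(yaw)
    return [np.array([x+c*a-s*b,y+s*a+c*b,z]) for a in(-W/2,W/2) for b in(-L/2,L/2) for z in(z0,z1)]
def poly(c,pts): return cv2.convexHull(np.array([proj(c,p) for p in pts],np.float32)).reshape(-1,2)
def fill(im,P,v): cv2.fillConvexPoly(im,np.round(P*16).astype(np.int32),v,cv2.LINE_AA,4)
def fit(c,L,RL,guess,z0=0.,roi=0.1):
    """pose x,y,yaw(rad) of a weight from its blue+dark rib silhouette"""
    hsv=cv2.cvtColor(c['color'],cv2.COLOR_RGB2HSV)
    m=cv2.inRange(hsv,(105,110,25),(128,255,255)).astype(np.uint8)
    g=proj(c,(guess[0],guess[1],z0+.02)); f=K(c)[0]
    R=int(f*roi/np.linalg.norm(c['camera_from_world'][:3,:3]@np.array([guess[0],guess[1],0])+c['camera_from_world'][:3,3]))
    k=np.zeros_like(m); cv2.circle(k,(int(g[0]),int(g[1])),R,255,-1); m&=k
    mb=cv2.GaussianBlur(m.astype(np.float32),(0,0),2)
    def loss(q):
        im=np.zeros(m.shape,np.uint8); x,y,t=q[0],q[1],q[2]
        fill(im,poly(c,box(x,y,t,z0,z0+.025,L,.06)),255); fill(im,poly(c,box(x,y,t,z0+.025,z0+.057,RL,.014)),0)
        return np.abs(cv2.GaussianBlur(im&k,(0,0),2).astype(np.float32)-mb).sum()/255
    best=None
    for dt in(-.15,0,.15):
        s=np.array([guess[0],guess[1],guess[2]+dt]); 
        r=minimize(loss,s,method='Nelder-Mead',options=dict(initial_simplex=[s,s+[.015,0,0],s+[0,.015,0],s+[0,0,.15]],xatol=1e-4,fatol=.1))
        if best is None or r.fun<best.fun:best=r
    return best.x,best.fun/ (m.sum()/255)
def move_to(x,y,z,yaw):
    """shift in tool axes (mm) and turn (deg) to put the TCP at x,y,z with tool x at yaw"""
    o=telemetry.get_obs(); p=o['eef_pos']; from scipy.spatial.transform import Rotation as Ro
    R=Ro.from_quat(o['tool_rot']).as_matrix(); cur=np.arctan2(R[1,0],R[0,0])
    d=np.degrees((yaw-cur+np.pi/2)%np.pi-np.pi/2)
    return (R.T@(np.array([x,y,z])-p)*1000).round(1),round(-d,2),np.degrees(cur).round(2),np.round(p,4),o['ft_force'].round(1)
E
python3 - <<'E'
from fit import *
w=dict(np.load('pics/w1.npz'))
print(fit(w,.06,.04,(.412,-.215,-.35),roi=.07))
print(move_to(.41,.08,.29,.18))
E
```

```text
(array([ 0.40923887, -0.22189587, -0.33367219]), np.float64(0.11957225018684131))
(array([-151.1, -262.5,    3.6]), np.float64(-38.61), np.float64(-28.3), array([ 0.4186, -0.2227,  0.2915]), array([ 0.1, -0. , -0.1]))
```

Emit:
apply_moves(moves=[[[-9,-50,0,-6],[-9,-50,0,-6],[-9,-50,0,-6],[-9,-50,0,-6],[-9,-50,0,-6],[-9,-50,0,-6],[-9,-30,0,-6],[0,0,0,0],[0,0,0,0],[0,0,0,0]]])

```text
clock: 2.2
eef_pos: [0.4232, 0.0959, 0.2892]
tool_rot: [0.994, 0.113, -0.003, -0.002]
ft_force: [0.3, -0.1, -0.2]
grip_width: 0.0853
```

```bash
python3 - <<'E'
from fit import *
w=grab('wrist','w2')
r=fit(w,.12,.07,(.415,.14,.23),roi=.11);print(r)
x,y,t=r[0];print(move_to(x,y,.047,t))
E
```

```text
(array([0.40870047, 0.13627499, 0.23555412]), np.float64(0.0751375232062997))
(array([ -3.7, -41.7, 242.4]), np.float64(-0.56), np.float64(12.93), array([0.4233, 0.0957, 0.2892]), array([ 0.1, -1.2,  0.7]))
```

View pics/w2.png

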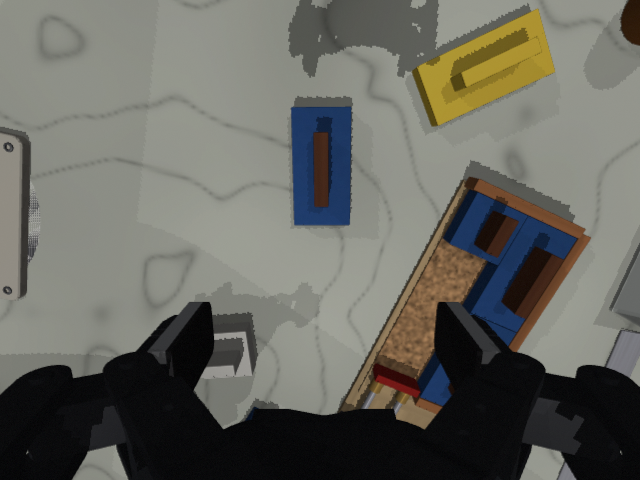

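The wrist view shows the loose full weight at (321,166), the yellow look-alike at upper right, and the tray at yaw about −15°, with its far-left corner at (470,180), joint near (515,325) and red stop at (395,380). I'll look at the tray from above before gripping anything.

```bash
python3 - <<'E'
from fit import *
w=dict(np.load('pics/w2.npz'))
o=back(w,(487,258),.035);e=back(w,(412,400),.036);print('half inner corner(0,60)',o,'near stop end',e, 'endcorner',back(w,(588,237),.036))
t=np.radians(-15);u=np.array([-np.sin(t),np.cos(t)]); c=o[:2]-.06*u+ .0*u; print(c)
c2=c-.09*u
print(move_to(c2[0],c2[1],.30,t))
E
```

```text
half inner corner(0,60) [0.60276345 0.08511333 0.035     ] near stop end [ 0.57509295 -0.10318913  0.036     ] endcorner [0.69741001 0.13122825 0.036     ]
[0.58723431 0.02715778]
(array([102.3, 182.9, -12.3]), np.float64(27.93), np.float64(12.93), array([0.4233, 0.0957, 0.2892]), array([ 0.1, -1.2,  0.7]))
```

Emit:
apply_moves(moves=[[[25,43,-3,0],[25,43,-3,0],[25,43,-3,0],[25,43,-3,0],[2,10,0,7],[0,0,0,7],[0,0,0,7],[0,0,0,7],[0,0,0,0],[0,0,0,0]]])

```text
clock: 3.25
eef_pos: [0.5648, -0.0819, 0.295]
tool_rot: [0.988, -0.156, -0.005, -0.0]
ft_force: [-0.1, -0.0, -0.5]
grip_width: 0.0854
```

```bash
python3 - <<'E'
from fit import *
w=grab('wrist','w3');print(move_to(.4087,.1363,.2,.2355))
b=cv2.resize(w['color'][:330,:,::-1],(800,412),interpolation=cv2.INTER_CUBIC);cv2.imwrite('pics/w3b.png',b)
E
```

```text
(array([-214.6, -159.5,   97.1]), np.float64(-31.45), np.float64(-17.96), array([ 0.5647, -0.0819,  0.2949]), array([-0.3,  0.3, -0.2]))
```

View pics/w3b.png

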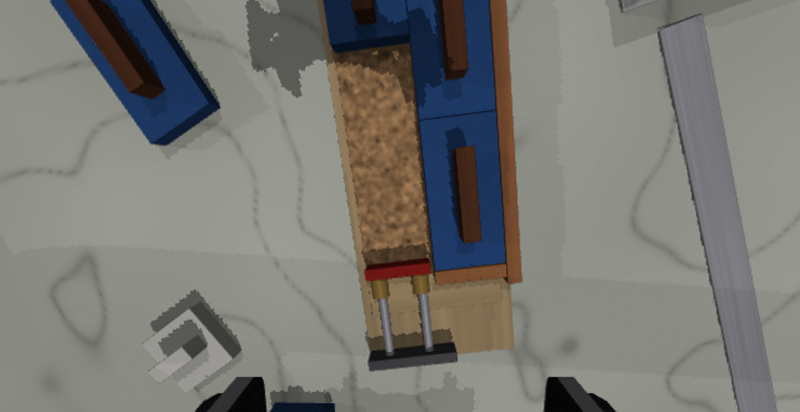

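The crop shows the tray: joint at (421..497, 119..110), red stop at (398,270), bracket at (412,357), and the laid half's near face at (370,45). I'll fit the tray pose against all three laid weights.

```bash
cat > tray.py <<'E'
from fit import *
def T(q,a,b): c,s=np.cos(q[2]),np.sin(q[2]); return q[0]+c*a-s*b,q[1]+s*a+c*b
def fit_tray(c,g,parts=((.03,.06,.12,.07),(.03,-.06,.12,.07),(-.03,.09,.06,.04))):
    hsv=cv2.cvtColor(c['color'],cv2.COLOR_RGB2HSV); m=cv2.inRange(hsv,(105,110,25),(128,255,255))
    k=np.zeros_like(m); fill(k,poly(c,box(*T(g,0,0),g[2],0.01,.05,.25,.135)),255); k[400:]=0; m&=k
    mb=cv2.GaussianBlur(m,(0,0),1.5).astype(np.float32)
    def loss(q):
        im=np.zeros_like(m)
        for a,b,L,R in parts: fill(im,poly(c,box(*T(q,a,b),q[2],.01,.035,L-.0005,.0595)),255)
        for a,b,L,R in parts: fill(im,poly(c,box(*T(q,a,b),q[2],.035,.067,R,.014)),0)
        return np.abs(cv2.GaussianBlur(im&k,(0,0),1.5).astype(np.float32)-mb).sum()/255
    s=np.array(g); r=minimize(loss,s,method='Nelder-Mead',options=dict(initial_simplex=[s,s+[.01,0,0],s+[0,.01,0],s+[0,0,.08]],xatol=1e-4,fatol=.1))
    return r.x,r.fun/(m.sum()/255)
E
python3 - <<'E'
from tray import *
w=dict(np.load('pics/w3.npz')); w['color']=w['color'].copy()
print([back(w,np.array(p)/1.25,.035).round(4) for p in((421,119),(497,110),(436,270),(505,263))])
p=back(w,np.array((421,119))/1.25,.035)
for yaw in(-.25,-.17):
    q,f=fit_tray(w,[p[0],p[1],yaw]);print(q,f)
v=w['color'][:,:,::-1].copy()
for a,b,L,R in((.03,.06,.12,.07),(.03,-.06,.12,.07),(-.03,.09,.06,.04)):
    for z0,z1,l,wd in((.01,.035,L,.06),(.035,.067,R,.014)): cv2.polylines(v,[np.round(poly(w,box(*T(q,a,b),q[2],z0,z1,l,wd))*16).astype(int)],True,(0,255,255),1,16,4)
cv2.imwrite('pics/t3.png',cv2.resize(v[:290,220:440],None,fx=2,fy=2,interpolation=2))
E
```

```text
[array([0.6073, 0.0206, 0.035 ]), array([0.6651, 0.0087, 0.035 ]), array([ 0.5839, -0.0972,  0.035 ]), array([ 0.6408, -0.1091,  0.035 ])]
[ 0.60547629  0.02184367 -0.19492805] 0.05004516525053373
[ 0.60545641  0.02183912 -0.19569456] 0.049773873449006974
```

View pics/t3.png

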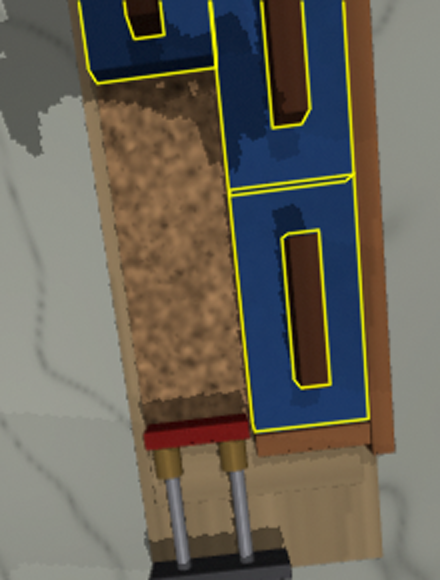

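The overlay matches all three laid weights closely, giving the tray at (0.6055, 0.0218) with yaw −11.2°. Next is the full weight.

Emit:
apply_moves(moves=[[[-37,-27,15,0],[-37,-27,15,0],[-37,-27,15,0],[-37,-27,15,0],[-37,-27,15,0],[-32,-25,15,-7.8],[0,0,10,-7.8],[0,0,0,-7.8],[0,0,0,-7.8],[0,0,0,0]]])

```text
clock: 4.3
eef_pos: [0.4011, 0.1422, 0.1929]
tool_rot: [0.991, 0.133, -0.002, -0.002]
ft_force: [-1.5, 0.0, 0.8]
grip_width: 0.0852
```

```bash
python3 - <<'E'
from fit import *
w=grab('wrist','w4')
r=fit(w,.12,.07,(.4087,.1363,.2355),roi=.11);print(r)
print(move_to(*[*r[0][:2],.047,r[0][2]]));print(move_to(.4087,.1363,.047,.2355))
E
```

```text
(array([0.40879532, 0.1360261 , 0.23804006]), np.float64(0.07086937979947247))
(array([  6.2,   8.5, 145.9]), np.float64(1.45), np.float64(15.08), array([0.4012, 0.1421, 0.193 ]), array([-0.1, -0.6,  0.3]))
(array([  6.2,   8.2, 145.9]), np.float64(1.59), np.float64(15.08), array([0.4012, 0.1421, 0.193 ]), array([-0.1, -0.6,  0.3]))
```

Emit:
apply_moves(moves=[[[6,8,30,1.5],[0,0,35,0],[0,0,35,0],[0,0,28,0],[0,0,14,0],[0,0,4,0],[0,0,0,0],[0,0,0,0],[0,0,0,0],[0,0,0,0]]])

```text
clock: 5.35
eef_pos: [0.4169, 0.1365, 0.0482]
tool_rot: [0.994, 0.108, 0.006, -0.003]
ft_force: [0.1, -1.0, -0.3]
grip_width: 0.0852
```

```bash
python3 - <<'E'
from fit import *
print(move_to(.4087,.1361,.047,.237))
E
```

```text
(array([-8.2, -1.3,  1.1]), np.float64(-1.24), np.float64(12.34), array([0.4169, 0.1365, 0.0482]), array([ 0.1, -1. , -0.3]))
```

Emit:
apply_moves(moves=[[[-4,-1,1,-1.2],[-4,0,0,0],[0,0,0,0],[0,0,0,0],[0,0,0,0],[0,0,0,0],[0,0,0,0],[0,0,0,0],[0,0,0,0],[0,0,0,0]]])

```text
clock: 6.35
eef_pos: [0.4094, 0.1362, 0.0486]
tool_rot: [0.993, 0.119, 0.008, -0.004]
ft_force: [0.1, -0.3, 0.2]
grip_width: 0.0853
```

Emit:
apply_moves(moves=[[[0,0,0,0],[0,0,0,0],[0,0,0,0],[0,0,0,0],[0,0,0,0],[0,0,0,0],[0,0,0,0],[0,0,0,0],[0,0,0,0],[0,0,0,0]]], hand=-1)

```text
clock: 7.35
eef_pos: [0.4095, 0.1362, 0.049]
tool_rot: [0.993, 0.119, 0.008, -0.004]
ft_force: [0.1, -0.0, 1.2]
grip_width: 0.0127
```

```bash
python3 - <<'E'
from fit import *
print(move_to(.4087,.1361,.047,.237)); o=telemetry.get_obs(); print(o['grip_width'],o['tool_rot'])
E
```

```text
(array([-0.8, -0.1,  1.9]), np.float64(0.04), np.float64(13.62), array([0.4095, 0.1362, 0.049 ]), array([ 0.1, -0. ,  1.2]))
0.01274908011336775 [ 0.99290731  0.11856897  0.00795658 -0.00362763]
```

Emit:
apply_moves(moves=[[[0,0,-4,0],[0,0,-8,0],[0,0,-15,0],[0,0,-20,0],[0,0,-20,0],[0,0,-15,0],[0,0,0,6.2],[0,0,0,6.2],[0,0,0,6.2],[0,0,0,6.2]]])

```text
clock: 8.35
eef_pos: [0.4, 0.1326, 0.1309]
tool_rot: [0.994, -0.105, -0.002, -0.001]
ft_force: [0.3, -1.2, -6.6]
grip_width: 0.013
```

```bash
python3 - <<'E'
from tray import *
q=[.6055,.0218,-.1955]
print(move_to(*T(q,-.036,-.008),.125,-.1955)); o=telemetry.get_obs(); print(o['grip_width'],o['tool_rot'])
E
```

```text
(array([188.2,  73.9,   5.1]), np.float64(-0.87), np.float64(-12.07), array([0.4   , 0.1326, 0.1309]), array([ 0.3, -1.2, -6.6]))
0.01295124106198312 [ 0.9944584  -0.10511228 -0.00163901 -0.00110524]
```

Emit:
apply_moves(moves=[[[20,8,1,0],[32,13,1,0],[36,13,1,0],[36,14,1,-0.9],[32,13,1,0],[20,8,0,0],[10,4,0,0],[0,0,0,0],[0,0,0,0],[0,0,0,0]]])

```text
clock: 9.35
eef_pos: [0.5627, 0.0196, 0.1186]
tool_rot: [0.995, -0.096, -0.012, 0.0]
ft_force: [-0.7, -0.1, -6.5]
grip_width: 0.0126
```

```bash
python3 - <<'E'
from tray import *
q=[.6055,.0218,-.1955]
print(move_to(*T(q,-.036,-.008),.062,-.1955)); o=telemetry.get_obs(); print(o['grip_width'],o['tool_rot'])
w=grab('wrist','w5'); x,y=T(q,-.036,-.008)
x,y=o['eef_pos'][:2]
print(fit(w,.12,.07,(x,y,-.1955),z0=o['eef_pos'][2]-.049,roi=.11))
E
```

```text
(array([ 6.9, -2.6, 56.4]), np.float64(0.23), np.float64(-10.97), array([0.5627, 0.0196, 0.1186]), array([-0.7, -0.1, -6.5]))
0.012606519627683924 [ 9.95354241e-01 -9.55364649e-02 -1.19458685e-02  1.22566043e-04]
(array([ 0.5619585 ,  0.01912619, -0.18864549]), np.float64(0.713390142395084))
```

View pics/w5.png

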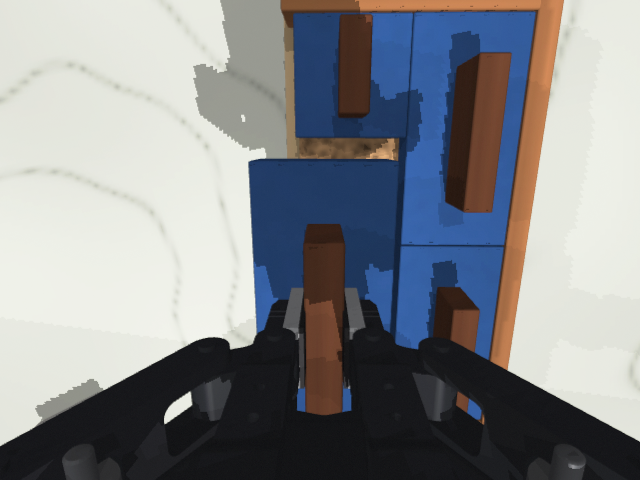

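The view shows the carried full weight's front edge at row 160 (columns 250–398). It is parallel to the first course, and the laid half's near edge is at row 137. I'll compute the exact offsets.

```bash
python3 - <<'E'
from tray import *
w=dict(np.load('pics/w5.npz')); q=np.array([.6055,.0218,-.1955])
def inv(p): d=p[:2]-q[:2]; c,s=np.cos(q[2]),np.sin(q[2]); return (np.array([c*d[0]+s*d[1],-s*d[0]+c*d[1]])*1000).round(1)
for uv in((398,161),(250,161)): print('held',inv(back(w,uv,.0946)))
for uv in((407,137),(296,137),(413,12)): print('laid half',inv(back(w,uv,.035)))
for uv in((402,245),(504,246),(536,11)): print('joint',inv(back(w,uv,.035)))
print('tcp',inv(telemetry.get_obs()['eef_pos']))
E
```

```text
held [-13.9  49.6]
held [-72.5  49.2]
laid half [ 0.4 59.3]
laid half [-59.8  59. ]
laid half [ -0.6 119. ]
joint [ 1.4 -1.3]
joint [60.4 -1.2]
joint [ 59.8 119.3]
tcp [-41.9 -10.4]
```

Emit:
apply_moves(moves=[[[2,-2,2,0.2],[2,-2,4,0],[0,0,6,0],[0,0,6,0],[0,0,6,0],[0,0,6,0],[0,0,6,0],[0,0,4,0],[0,0,2,0],[0,0,0,0]]])

```text
clock: 10.4
eef_pos: [0.5639, 0.0253, 0.0723]
tool_rot: [0.995, -0.096, -0.013, 0.0]
ft_force: [-0.3, 0.1, -6.8]
grip_width: 0.0129
```

```bash
cat >> tray.py <<'E'
q0=np.array([.6055,.0218,-.1955])
def inv(p): d=p[:2]-q0[:2]; c,s=np.cos(q0[2]),np.sin(q0[2]); return (np.array([c*d[0]+s*d[1],-s*d[0]+c*d[1]])*1000).round(1)
def st():
    from scipy.spatial.transform import Rotation as Ro
    o=telemetry.get_obs(); R=Ro.from_quat(o['tool_rot']).as_matrix(); c,s=np.cos(q0[2]),np.sin(q0[2]);M=np.array([[c,s],[-s,c]])
    print('t',o['clock'],'tray xy',inv(o['eef_pos']),'z',(o['eef_pos'][2]*1000).round(1),'yaw err deg',np.degrees(np.arctan2(R[1,0],R[0,0])-q0[2]).round(2),'lean tray',(M@R[:2,2]).round(4),'F tray',(M@o['ft_force'][:2]).round(1),o['ft_force'][2].round(1),'w',o['grip_width'].round(4))
E
python3 -c "
from tray import *
st()"
```

```text
Traceback (most recent call last):
  File "tray.py", line 19, in st
    print('t',o['clock'],'tray xy',inv(o['eef_pos']),'z',(o['eef_pos'][2]*1000).round(1),'yaw err deg',np.degrees(np.arctan2(R[1,0],R[0,0])-q0[2]).round(2),'lean tray',(M@R[:2,2]).round(4),'F tray',(M@o['ft_force'][:2]).round(1),o['ft_force'][2].round(1),'w',o['grip_width'].round(4))
                                                                                                                                                                                                                                                                   ^^^^^^^^^^^^^^^^^^^^^
AttributeError: 'float' object has no attribute 'round'
```

Emit:
apply_moves(moves=[[[0,0,-8,0],[0,0,-8,0],[0,0,-8,0],[-40,0,0,0],[-40,0,0,0],[-40,0,0,0],[-40,0,0,0],[0,0,0,0],[0,0,0,0],[0,0,0,0]]])

```text
clock: 11.4
eef_pos: [0.4077, 0.0567, 0.1095]
tool_rot: [0.995, -0.096, -0.005, -0.002]
ft_force: [0.1, -0.2, -6.5]
grip_width: 0.0131
```

```bash
sed -i "s/o\['grip_width'\].round(4)/round(float(o['grip_width']),4)/;s/o\['ft_force'\]\[2\].round(1)/round(float(o['ft_force'][2]),1)/;s/(o\['eef_pos'\]\[2\]\*1000).round(1)/round(float(o['eef_pos'][2])*1000,1)/;s/o\['clock'\],/round(o['clock'],2),/" tray.py
python3 -c "
from tray import *
st()"
```

```text
t 11.4 tray xy [-200.8   -4.2] z 109.5 yaw err deg 0.18 lean tray [-0.0102  0.0022] F tray [ 0.1 -0.2] -6.5 w 0.0131
```

Emit:
apply_moves(moves=[[[-48,0,0,0],[-48,0,0,0],[0,0,0,0],[10,0,0,0],[14,0,0,0],[14,0,0,0],[14,0,0,0],[14,0,0,0],[14,0,0,0],[14,0,0,0]]])

```text
clock: 12.4
eef_pos: [0.4306, 0.055, 0.115]
tool_rot: [0.995, -0.099, 0.007, -0.004]
ft_force: [-0.3, 0.8, -5.6]
grip_width: 0.0128
```

```bash
python3 -c "
from tray import *
st()"
```

```text
t 12.4 tray xy [-178.    -1.4] z 115.0 yaw err deg -0.19 lean tray [0.0123 0.0092] F tray [-0.4  0.8] -5.6 w 0.0128
```

Emit:
apply_moves(moves=[[[14,0,0,0],[14,0,0,0],[14,1,0,0],[14,1,0,-0.2],[14,1,0,0],[14,1,0,0],[14,1,0,0],[14,0,0,0],[10,0,0,0],[0,0,0,0]]])

```text
clock: 13.4
eef_pos: [0.5882, 0.0125, 0.1127]
tool_rot: [0.994, -0.105, 0.017, -0.004]
ft_force: [0.5, -0.6, -5.9]
grip_width: 0.0129
```

```bash
python3 -c "
from tray import *
st()"
```

```text
t 13.4 tray xy [-15.2 -12.5] z 112.7 yaw err deg -0.84 lean tray [0.0328 0.0106] F tray [ 0.6 -0.5] -5.9 w 0.0129
```

Emit:
apply_moves(moves=[[[-14,0,0,0],[-14,0,0,0],[-14,0,0,0],[-14,-1,0,-0.8],[-14,-1,0,0],[-14,-1,0,0],[-14,0,0,0],[-14,0,0,0],[0,0,0,0],[0,0,0,0]]])

```text
clock: 14.4
eef_pos: [0.4875, 0.0325, 0.1034]
tool_rot: [0.995, -0.102, 0.018, -0.003]
ft_force: [1.5, 0.5, -6.2]
grip_width: 0.0127
```

```bash
python3 -c "
from tray import *
st()"
```

```text
t 14.4 tray xy [-117.8  -12.4] z 103.4 yaw err deg -0.5 lean tray [0.0345 0.0095] F tray [1.4 0.8] -6.2 w 0.0127
```

Emit:
apply_moves(moves=[[[34,-2,0,0],[34,-2,0,0],[0,0,0,0],[0,0,0,0],[0,0,0,0],[0,0,0,0],[0,0,0,0],[0,0,0,0],[0,0,0,0],[0,0,0,0]]])

```text
clock: 15.4
eef_pos: [0.5576, 0.0205, 0.1032]
tool_rot: [0.995, -0.102, 0.016, -0.003]
ft_force: [0.1, -1.0, -6.4]
grip_width: 0.0132
```

```bash
python3 -c "
from tray import *
st()"
```

```text
t 15.4 tray xy [-46.7 -10.5] z 103.2 yaw err deg -0.57 lean tray [0.0313 0.0083] F tray [ 0.3 -1. ] -6.4 w 0.0132
```

Emit:
apply_moves(moves=[[[4,-2,2,-0.5],[4,-2,4,0],[1,0,5,0],[0,0,5,0],[0,0,5,0],[0,0,5,0],[0,0,4,0],[0,0,3,0],[0,0,0,0],[0,0,0,0]]])

```text
clock: 16.4
eef_pos: [0.5686, 0.023, 0.0666]
tool_rot: [0.995, -0.098, 0.015, -0.002]
ft_force: [-0.1, -0.2, -5.7]
grip_width: 0.0128
```

```bash
python3 -c "
from tray import *
st()"
```

```text
t 16.4 tray xy [-36.4  -6. ] z 66.6 yaw err deg -0.01 lean tray [0.0297 0.0079] F tray [-0.1 -0.3] -5.7 w 0.0128
```

Emit:
apply_moves(moves=[[[0,0,2,0],[0,0,2,0],[0,0,1,0],[0,0,0.5,0],[0,0,0,0],[1,-1,0,0],[1,-1,0,0],[1,-1,0,0],[0,0,0,0],[0,0,0,0]]])

```text
clock: 17.4
eef_pos: [0.5737, 0.0258, 0.062]
tool_rot: [0.995, -0.098, 0.016, -0.003]
ft_force: [-0.2, 0.5, -7.0]
grip_width: 0.013
```

```bash
python3 - <<'E'
from tray import *
st()
w=grab('wrist','w6');cv2.imwrite('pics/w6c.png',cv2.resize(w['color'][0:300,200:560,::-1],None,fx=2,fy=2,interpolation=2))
E
```

```text
t 17.4 tray xy [-32.   -2.3] z 62.0 yaw err deg -0.01 lean tray [0.0322 0.0086] F tray [-0.3  0.5] -7.0 w 0.013
```

View pics/w6c.png

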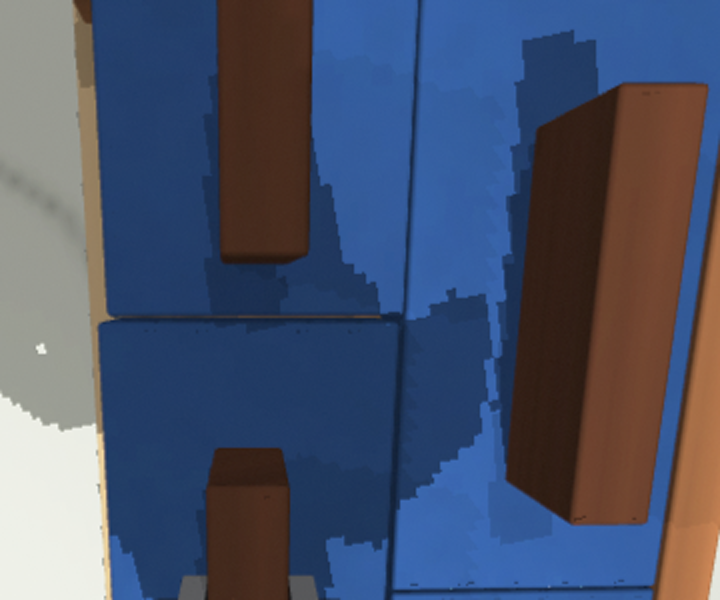

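The crop shows the weight about 1 mm from both the laid half (row 317) and the first course (column 400), and parallel to them. I'll ease it down and in.

Emit:
apply_moves(moves=[[[0,0,1,0],[0,0,0.5,0],[0,0,0,0],[0.5,-0.5,0,0],[0.5,-0.5,0,0],[0.5,-0.5,0,0],[0,0,0,0],[0,0,0,0],[0,0,0,0],[0,0,0,0]]])

```text
clock: 18.45
eef_pos: [0.575, 0.0265, 0.0602]
tool_rot: [0.995, -0.098, 0.016, -0.002]
ft_force: [0.2, 0.2, -6.8]
grip_width: 0.0131
```

```bash
python3 -c "
from tray import *
st()"
```

```text
t 18.45 tray xy [-30.9  -1.3] z 60.2 yaw err deg -0.02 lean tray [0.0311 0.0074] F tray [0.2 0.2] -6.8 w 0.0131
```

Emit:
apply_moves(moves=[[[0,-0.5,0,0],[0,-0.5,0,0],[0,-0.4,0,0],[0.4,0,0,0],[0.4,0,0,0],[0.4,0,0,0],[0,0,0,0],[0,0,0,0],[0,0,0,0],[0,0,0,0]]])

```text
clock: 19.45
eef_pos: [0.5752, 0.0267, 0.0601]
tool_rot: [0.995, -0.098, 0.015, -0.001]
ft_force: [-1.2, -1.4, -5.5]
grip_width: 0.013
```

```bash
python3 -c "
from tray import *
st()"
```

```text
t 19.45 tray xy [-30.7  -1.1] z 60.1 yaw err deg -0.05 lean tray [0.0289 0.005 ] F tray [-0.9 -1.6] -5.5 w 0.013
```

Emit:
apply_moves(moves=[[[0.3,-0.3,0.6,0],[0.3,-0.3,0.6,0],[0.3,-0.3,0.6,0],[0.3,-0.3,0.6,0],[0.5,-0.5,0.5,0],[0.5,-0.5,0.5,0],[0.5,-0.5,0.5,0],[0.5,-0.5,0.5,0],[0.5,-0.5,0.5,0],[0.5,-0.5,0.5,0]]])

```text
clock: 20.45
eef_pos: [0.5757, 0.0268, 0.0597]
tool_rot: [0.995, -0.099, 0.012, 0.002]
ft_force: [-5.0, -3.5, 1.8]
grip_width: 0.0128
```

```bash
python3 - <<'E'
from tray import *
st()
w=grab('wrist','w7');cv2.imwrite('pics/w7c.png',cv2.resize(w['color'][0:300,200:560,::-1],None,fx=2,fy=2,interpolation=2))
E
```

```text
t 20.45 tray xy [-30.2  -0.9] z 59.7 yaw err deg -0.12 lean tray [ 0.0233 -0.0015] F tray [-4.2 -4.4] 1.8 w 0.0128
```

View pics/w7c.png

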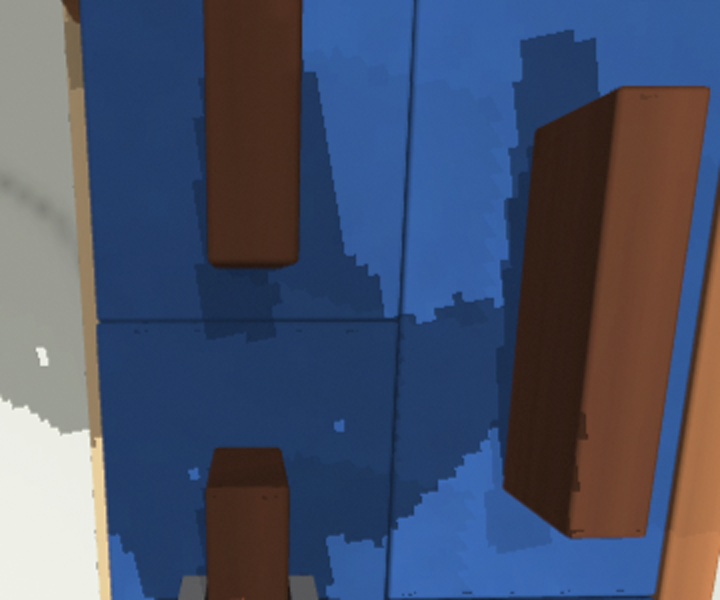

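The weight is snug on both sides (seams at row 320 and column 400), and the vertical force shows the floor is carrying it. I'll press lightly, then release with the jaws half open to clear the neighbouring rib.

Emit:
apply_moves(moves=[[[0.2,-0.2,1,0],[0.2,-0.2,1,0],[0.2,-0.2,1.5,0],[0.1,-0.1,1.5,0],[0,0,1,0],[0,0,1,0],[0,0,0,0],[0,0,0,0],[0,0,0,0],[0,0,0,0]]])

```text
clock: 21.5
eef_pos: [0.5756, 0.0267, 0.0596]
tool_rot: [0.995, -0.098, 0.012, 0.001]
ft_force: [-3.5, -2.6, 0.2]
grip_width: 0.0124
```

Emit:
apply_moves(moves=[[[0,0,0,0],[0,0,0,0],[0,0,0,0],[0,0,0,0],[0,0,0,0],[0,0,0,0],[0,0,0,0],[0,0,0,0],[0,0,0,0],[0,0,0,0]]], hand=-0.2)

```text
clock: 22.5
eef_pos: [0.583, 0.0288, 0.0631]
tool_rot: [0.995, -0.098, 0.02, -0.001]
ft_force: [0.1, 0.6, 0.6]
grip_width: 0.0343
```

```bash
python3 -c "
from tray import *
st()"
```

```text
t 22.5 tray xy [-23.4   2.5] z 63.1 yaw err deg -0.08 lean tray [0.0388 0.0066] F tray [-0.   0.6] 0.6 w 0.0343
```

Emit:
apply_moves(moves=[[[-3,0,0,0],[-2,0,-5,0],[0,0,-15,0],[0,0,-25,0],[0,0,-25,0],[0,0,-30,0],[0,0,-30,0],[0,0,-20,0],[0,0,0,0],[0,0,0,0]]])

```text
clock: 23.5
eef_pos: [0.5685, 0.0302, 0.219]
tool_rot: [0.995, -0.098, 0.018, -0.001]
ft_force: [-0.5, 0.7, -0.0]
grip_width: 0.0342
```

```bash
python3 - <<'E'
from tray import *
st()
print(move_to(.4092,-.2219,.2,-.3337))
w=grab('wrist','w8')
print(fit(w,.12,.07,(*T(q0,-.03,0),q0[2]),z0=.01,roi=.11))
P=((.03,.06,.12,.07),(.03,-.06,.12,.07),(-.03,.09,.06,.04),(-.03,0,.12,.07))
print(fit_tray(w,q0,P))
cv2.imwrite('pics/w8c.png',w['color'][:,:,::-1])
E
```

```text
t 23.5 tray xy [-37.9   1.1] z 219.0 yaw err deg -0.06 lean tray [0.0353 0.0058] F tray [-0.6  0.5] -0.0 w 0.0342
(array([-107.6,  278.5,   13.5]), np.float64(7.85), np.float64(-11.26), array([0.5685, 0.0302, 0.219 ]), array([-0.5,  0.7, -0. ]))
(array([ 0.57665999,  0.02817959, -0.1953763 ]), np.float64(0.5754488226566242))
(array([ 0.60513981,  0.02061888, -0.19214668]), np.float64(0.09982687897100462))
```

View pics/w8c.png

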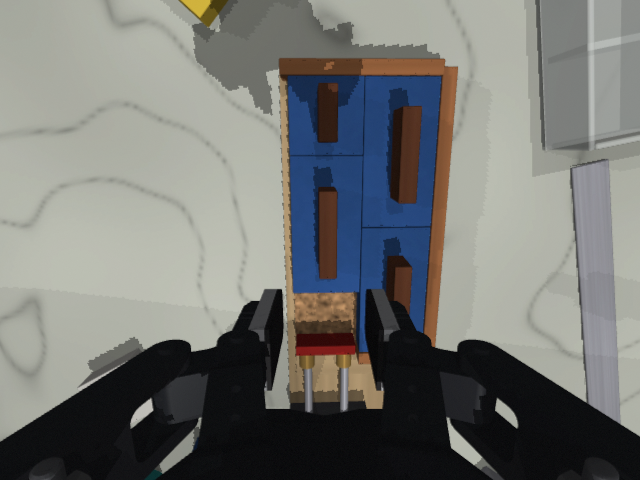

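The full weight lies flat and butted, with its middle facing the joint at row 227 and gap-free seams at row 155 and column 363. The stop at (325,344) is undisturbed. Now the half.

Emit:
apply_moves(moves=[[[-8,20,0,0],[-13,34,0,0],[-14,36,0,2],[-14,36,0,2],[-14,36,0,2],[-14,36,0,2],[-10,26,0,0],[0,0,0,0],[0,0,0,0],[0,0,0,0]]], hand=0.2)

```text
clock: 24.55
eef_pos: [0.4172, -0.1686, 0.1979]
tool_rot: [0.986, -0.169, 0.004, -0.004]
ft_force: [1.1, -0.7, 0.4]
grip_width: 0.0513
```

```bash
python3 - <<'E'
from tray import *
st()
print(move_to(.4092,-.2219,.15,-.3337))
w=grab('wrist','w9')
r=fit(w,.06,.04,(.4092,-.2219,-.3337),roi=.07);print(r)
print(move_to(*r[0][:2],.047,r[0][2]))
E
```

```text
t 24.55 tray xy [-147.7 -223.4] z 197.9 yaw err deg -8.24 lean tray [0.0086 0.0077] F tray [ 1.2 -0.5] 0.4 w 0.0513
(array([ 9.8, 53.3, 47.5]), np.float64(-0.32), np.float64(-19.44), array([ 0.4172, -0.1686,  0.1979]), array([ 1.1, -0.7,  0.4]))
(array([ 0.40954565, -0.22203469, -0.30286027]), np.float64(0.08639375191794237))
(array([  9.3,  54.5, 150.5]), np.float64(-2.05), np.float64(-19.4), array([ 0.4174, -0.1684,  0.1979]), array([-0.3, -0. , -0.4]))
```

Emit:
apply_moves(moves=[[[3,14,5,-1],[3,16,10,-1],[3,16,14,0],[0,6,14,0],[0,0,14,0],[0,0,14,0],[0,0,14,0],[0,0,8,0],[0,0,0,0],[0,0,0,0]]])

```text
clock: 25.6
eef_pos: [0.4194, -0.2146, 0.0997]
tool_rot: [0.99, -0.141, 0.006, -0.004]
ft_force: [-0.2, 0.2, 0.6]
grip_width: 0.0512
```

```bash
python3 - <<'E'
from tray import *
st()
w=grab('wrist','w10')
r=fit(w,.06,.04,(.4092,-.2219,-.31),roi=.07);print(r)
print(move_to(*r[0][:2],.047,r[0][2]))
E
```

```text
t 25.6 tray xy [-136.6 -268. ] z 99.7 yaw err deg -4.98 lean tray [0.0108 0.0093] F tray [-0.3  0.2] 0.6 w 0.0512
(array([ 0.40963814, -0.221548  , -0.31927906]), np.float64(0.06396238054295199))
(array([-8.1,  9.9, 52.7]), np.float64(2.11), np.float64(-16.19), array([ 0.4195, -0.2147,  0.0999]), array([-0.1, -0.1,  0.3]))
```

Emit:
apply_moves(moves=[[[-3,3,0,1],[-3,4,4,0.8],[-2,3,8,0],[0,0,8,0],[0,0,8,0],[0,0,8,0],[0,0,6,0],[0,0,4,0],[0,0,0,0],[0,0,0,0]]])

```text
clock: 26.65
eef_pos: [0.4093, -0.2228, 0.0507]
tool_rot: [0.987, -0.158, 0.007, -0.004]
ft_force: [-0.8, 0.3, 0.7]
grip_width: 0.0512
```

```bash
python3 - <<'E'
from tray import *
st()
print(move_to(.4096,-.2217,.047,-.314))
E
```

```text
t 26.65 tray xy [-144.9 -278. ] z 50.7 yaw err deg -6.97 lean tray [0.0133 0.0086] F tray [-0.9  0.1] 0.7 w 0.0512
(array([-0.1, -1.1,  3.7]), np.float64(-0.18), np.float64(-18.17), array([ 0.4093, -0.2228,  0.0507]), array([-0.8,  0.3,  0.7]))
```

Emit:
apply_moves(moves=[[[0,-1,1.5,0],[0,0,1,0],[0,0,0,0],[0,0,0,0],[0,0,0,0],[0,0,0,0],[0,0,0,0],[0,0,0,0],[0,0,0,0],[0,0,0,0]]], hand=-1)

```text
clock: 27.65
eef_pos: [0.4103, -0.222, 0.049]
tool_rot: [0.987, -0.158, 0.008, -0.004]
ft_force: [0.3, 0.3, -0.5]
grip_width: 0.0129
```

```bash
python3 - <<'E'
from tray import *
st()
print(move_to(.4096,-.2217,.047,-.314))
E
```

```text
t 27.65 tray xy [-144.1 -277. ] z 49.0 yaw err deg -6.96 lean tray [0.0149 0.008 ] F tray [0.2 0.4] -0.5 w 0.0129
(array([-0.8, -0. ,  2. ]), np.float64(-0.17), np.float64(-18.16), array([ 0.4103, -0.222 ,  0.049 ]), array([ 0.3,  0.3, -0.5]))
```

Emit:
apply_moves(moves=[[[0,0,-4,0],[0,0,-8,0],[0,0,-8,0],[0,0,-8,0],[0,0,-8,0],[0,0,-8,0],[0,-6,-8,-5],[0,-12,-8,-5],[0,-18,-4,-5],[0,-18,0,-5]]])

```text
clock: 28.65
eef_pos: [0.4173, -0.1696, 0.1202]
tool_rot: [1.0, 0.02, 0.009, -0.002]
ft_force: [0.1, -0.4, -2.8]
grip_width: 0.0131
```

```bash
cat >> tray.py <<'E'
def go(x,y,z,psi):
    st(); print('to go',move_to(*T(q0,(x-.2)/1000,(y-.9)/1000),z/1000,q0[2]+np.radians(psi))[:2])
E
python3 -c "
from tray import *
go(-115,-87,110,15)"
```

```text
t 28.65 tray xy [-147.4 -224.3] z 120.2 yaw err deg 13.53 lean tray [0.0165 0.0072] F tray [ 0.1 -0.4] -2.8 w 0.0131
to go (array([  63. , -125. ,   11.7]), np.float64(-1.47))
```

Emit:
apply_moves(moves=[[[5,-12,0,-0.5],[8,-16,0,-0.5],[9,-16,0,-0.5],[9,-16,0,0],[9,-16,0,0],[9,-16,0,0],[8,-14,1,0],[3,-6,1,0],[0,0,1,0],[0,0,0,0]]])

```text
clock: 29.65
eef_pos: [0.475, -0.0477, 0.122]
tool_rot: [1.0, 0.029, 0.011, -0.0]
ft_force: [-0.3, -0.5, -4.3]
grip_width: 0.0129
```

```bash
python3 -c "
from tray import *
go(-110,-86,62,15)"
```

```text
t 29.65 tray xy [-114.5  -93.5] z 122.0 yaw err deg 14.5 lean tray [0.021  0.0056] F tray [-0.2 -0.6] -4.3 w 0.0129
to go (array([ 4.5, -5.3, 60.1]), np.float64(-0.5))
```

Emit:
apply_moves(moves=[[[1,-2,4,-0.5],[1,-2,8,0],[0,-1,8,0],[0,0,8,0],[0,0,8,0],[0,0,8,0],[0,0,6,0],[0,0,3,0],[0,0,1,0],[0,0,0,0]]])

```text
clock: 30.65
eef_pos: [0.4759, -0.0445, 0.0619]
tool_rot: [0.999, 0.031, 0.009, -0.0]
ft_force: [0.6, -1.2, -3.4]
grip_width: 0.013
```

```bash
python3 -c "
from tray import *
go(-90,-86.5,62,15)
w=grab('wrist','w11')
print(fit(w,.06,.04,(*T(q0,-.11,-.087),q0[2]+.26),z0=.014,roi=.06))
cv2.imwrite('pics/w11c.png',w['color'][:,:,::-1])"
```

```text
t 30.65 tray xy [-114.2  -90.2] z 61.9 yaw err deg 14.76 lean tray [0.0174 0.0042] F tray [ 0.8 -1.1] -3.4 w 0.013
to go (array([23.9,  3.4,  0.4]), np.float64(-0.24))
(array([ 0.47514014, -0.04413052,  0.06318989]), np.float64(0.6033751270590075))
```

View pics/w11c.png

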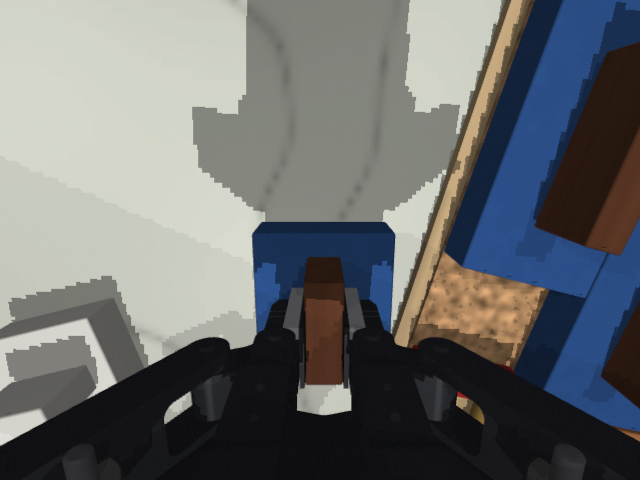

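The view shows the half held square in the jaws, front edge at row 230 (columns 253–395). The open gap is at (480,300), with the full weight's end corner at (450,260) and the red stop near (495,385).

```bash
python3 -c "
from tray import *
w=dict(np.load('pics/w11.npz'))
for z,uv in((.038,(395,235)),(.038,(253,235)),(.035,(464,268)),(.035,(584,297))): print(inv(back(w,uv,z)))
c=np.array(inv(telemetry.get_obs()['eef_pos']));a=np.radians(14.76)
for s in((30,30),(-30,30)): print('pred',c+[s[0]*np.cos(a)-s[1]*np.sin(a),s[0]*np.sin(a)+s[1]*np.cos(a)])
"
```

```text
[-93.2 -53.8]
[-150.6  -68.7]
[-58.3 -60.9]
[ -0.5 -60.3]
pred [-92.73307714 -53.5468336 ]
pred [-150.7531664   -68.83307714]
```

Emit:
apply_moves(moves=[[[4,0.5,0,0],[6,1,0,0],[6,1,0,0],[6,1,0,0],[4,1,0,0],[1,0,0,0],[0,0,0,0],[0,0,0,0],[0,0,0,0],[0,0,0,0]]])

```text
clock: 31.7
eef_pos: [0.5066, -0.0477, 0.0636]
tool_rot: [0.999, 0.031, 0.01, 0.0]
ft_force: [0.3, -0.3, -3.1]
grip_width: 0.0129
```

```bash
python3 -c "
from tray import *
go(-84.7,-87,61,15);go(-84.7,-98.2,61,15)"
```

```text
t 31.7 tray xy [-83.5 -87.4] z 63.6 yaw err deg 14.76 lean tray [0.0195 0.0042] F tray [ 0.4 -0.3] -3.1 w 0.0129
to go (array([-1.5,  0.1,  2.6]), np.float64(-0.24))
t 31.7 tray xy [-83.5 -87.4] z 63.6 yaw err deg 14.76 lean tray [0.0195 0.0042] F tray [ 0.4 -0.3] -3.1 w 0.0129
to go (array([-4.4, 11. ,  2.6]), np.float64(-0.24))
```

Emit:
apply_moves(moves=[[[-0.5,0,1,-0.2],[-0.5,1.5,0.5,0],[-0.5,2,0,0],[-0.5,2,0,0],[-0.5,2,0,0],[-0.5,2,0,0],[-0.5,2,0,0],[0,0.5,0,0],[0,0.5,0,0],[0,0.5,0,0]]])

```text
clock: 32.7
eef_pos: [0.5043, -0.0574, 0.0624]
tool_rot: [0.999, 0.035, 0.011, -0.005]
ft_force: [0.1, 5.2, -2.8]
grip_width: 0.0131
```

```bash
python3 -c "
from tray import *
go(-84.7,-98.2,61,15);go(-71,-98.2,61,15)"
```

```text
t 32.7 tray xy [-83.9 -97.4] z 62.4 yaw err deg 15.2 lean tray [0.0194 0.0149] F tray [-0.9  5.1] -2.8 w 0.0131
to go (array([-1.4,  1.4,  1.4]), np.float64(0.2))
t 32.7 tray xy [-83.9 -97.4] z 62.4 yaw err deg 15.2 lean tray [0.0194 0.0149] F tray [-0.9  5.1] -2.8 w 0.0131
to go (array([11.8,  5. ,  1.6]), np.float64(0.2))
```

Emit:
apply_moves(moves=[[[-0.3,1.5,0.3,0],[-0.3,1.5,0.3,0],[-0.2,1.2,0.3,0],[2,1.2,0,0],[2,1.2,0,0],[2,1.2,0,0],[2,1.2,0,0],[2,1,0,0],[2,1,0,0],[0,0.5,0,0]]])

```text
clock: 33.7
eef_pos: [0.506, -0.0627, 0.0597]
tool_rot: [0.999, 0.036, 0.001, -0.012]
ft_force: [1.7, 6.4, -1.6]
grip_width: 0.013
```

```bash
python3 -c "
from tray import *
go(-71,-98.2,61,15);go(-60,-95.5,61,8)"
```

```text
t 33.7 tray xy [ -81.2 -102.2] z 59.7 yaw err deg 15.37 lean tray [-0.0037  0.0232] F tray [0.5 6.6] -1.6 w 0.013
to go (array([10.5, -0.4, -1.3]), np.float64(0.37))
t 33.7 tray xy [ -81.2 -102.2] z 59.7 yaw err deg 15.37 lean tray [-0.0037  0.0232] F tray [0.5 6.6] -1.6 w 0.013
to go (array([21.8, -0.1, -1.3]), np.float64(7.37))
```

Emit:
apply_moves(moves=[[[0,0,-1,0],[0,0,-1,0],[0,0,-0.5,0],[2,0.5,0,0],[2,0.5,0,0],[2,0.5,0,0],[2,0.5,0,0],[0,0.3,0,0],[0,0.3,0,0],[0,0.3,0,0]]])

```text
clock: 34.7
eef_pos: [0.5074, -0.0608, 0.0598]
tool_rot: [0.999, 0.038, -0.006, -0.016]
ft_force: [-0.3, 5.6, -2.8]
grip_width: 0.013
```

```bash
python3 -c "
from tray import *
go(-71,-98.2,61,15);go(-60,-95.5,61,8)"
```

```text
t 34.7 tray xy [ -80.2 -100.1] z 59.8 yaw err deg 15.53 lean tray [-0.0199  0.029 ] F tray [-1.4  5.5] -2.8 w 0.013
to go (array([ 8.9,  1.4, -1.3]), np.float64(0.53))
t 34.7 tray xy [ -80.2 -100.1] z 59.8 yaw err deg 15.53 lean tray [-0.0199  0.029 ] F tray [-1.4  5.5] -2.8 w 0.013
to go (array([20.2,  1.7, -1.4]), np.float64(7.53))
```

Emit:
apply_moves(moves=[[[4,0.8,-1.5,1],[5,1,-1,1.8],[5,1,-0.5,1.8],[5,0.8,0,1.8],[5,0.5,0,1.7],[5,0.5,0,1.7],[0,0.4,0,0],[0,0.4,0,0],[0,0.4,0,0],[0,0.4,0,0]]])

```text
clock: 35.7
eef_pos: [0.521, -0.0595, 0.0611]
tool_rot: [0.998, -0.051, -0.024, -0.023]
ft_force: [-0.1, 5.3, -1.0]
grip_width: 0.0127
```

```bash
python3 -c "
from tray import *
go(-50,-94.5,61,5);go(-35,-92,61,0)"
```

```text
t 35.7 tray xy [-67.1 -96.2] z 61.1 yaw err deg 5.42 lean tray [-0.0542  0.0383] F tray [-1.1  5.2] -1.0 w 0.0127
to go (array([16.9,  0.8, -0.8]), np.float64(0.42))
t 35.7 tray xy [-67.1 -96.2] z 61.1 yaw err deg 5.42 lean tray [-0.0542  0.0383] F tray [-1.1  5.2] -1.0 w 0.0127
to go (array([32. , -0.3, -1.5]), np.float64(5.42))
```

Emit:
apply_moves(moves=[[[0,0.4,-2,0],[0,0.4,-2,0],[0,0.4,-1.5,0],[3,0.5,-0.3,0],[4,0.5,-0.3,0.5],[4,0.4,-0.3,1],[4,0.4,-0.3,1],[4,0.4,-0.3,1],[0,0.4,0,0],[0,0.4,0,0]]])

```text
clock: 36.7
eef_pos: [0.5329, -0.062, 0.0618]
tool_rot: [0.996, -0.082, -0.034, -0.026]
ft_force: [-0.5, 6.4, 0.7]
grip_width: 0.0129
```

```bash
python3 -c "
from tray import *
go(-35,-92,61,0)"
```

```text
t 36.7 tray xy [-55.  -96.3] z 61.8 yaw err deg 1.84 lean tray [-0.0727  0.0447] F tray [-1.7  6.2] 0.7 w 0.0129
to go (array([19.9, -2.8, -0.5]), np.float64(1.84))
```

Emit:
apply_moves(moves=[[[7,0.6,-2,0.9],[7,0.6,-2,0.9],[7,0.6,-2,0],[3,0.6,-1,0],[0,0.5,-0.5,0],[0,0.5,-0.5,0],[0,0.5,-0.5,0],[0,0.5,-0.5,0],[0,0.5,-0.5,0],[0,0.5,-0.5,0]]])

```text
clock: 37.7
eef_pos: [0.5512, -0.0669, 0.0643]
tool_rot: [0.994, -0.097, -0.042, -0.031]
ft_force: [2.0, 5.5, -3.2]
grip_width: 0.0128
```

```bash
python3 -c "
from tray import *
go(-30,-92,61,0)"
```

```text
t 37.7 tray xy [-36.  -97.6] z 64.3 yaw err deg 0.21 lean tray [-0.0889  0.0528] F tray [0.9 5.8] -3.2 w 0.0128
to go (array([ 6.1, -4.5,  3. ]), np.float64(0.21))
```

Emit:
apply_moves(moves=[[[6,-0.3,0,0.2],[5,-0.3,0,0],[1,0,3,0],[0,0,3,0],[0,0,2,0],[0,0,2,0],[0,0,2,0],[0,0,2,0],[0,0,2,0],[0,0,2,0]]])

```text
clock: 38.7
eef_pos: [0.5593, -0.0667, 0.0617]
tool_rot: [0.994, -0.099, -0.041, -0.029]
ft_force: [-3.8, 4.1, 9.5]
grip_width: 0.0126
```

```bash
python3 -c "
from tray import *
go(-30,-92,61,0)"
```

```text
t 38.7 tray xy [-28.1 -95.8] z 61.7 yaw err deg -0.04 lean tray [-0.0875  0.0505] F tray [-4.5  3.3] 9.5 w 0.0126
to go (array([-2. , -2.8,  1. ]), np.float64(-0.04))
```

Emit:
apply_moves(moves=[[[-1,-1,3,0],[-1.5,-1,3,0],[-1.5,-1,3,0],[-1.5,-0.5,3,0],[-1.5,-0.5,3,0],[-1.5,0,3,0],[-1.5,0,3,0],[-1.5,0,3,0],[-1.5,0,3,0],[-1.5,0,3,0]]])

```text
clock: 39.7
eef_pos: [0.5573, -0.0655, 0.0602]
tool_rot: [0.995, -0.1, -0.02, -0.021]
ft_force: [-3.0, 4.7, 12.0]
grip_width: 0.0128
```

```bash
python3 -c "
from tray import *
go(-30,-91,61,0)
w=grab('wrist','w12');cv2.imwrite('pics/w12c.png',w['color'][:,:,::-1])"
```

```text
t 39.7 tray xy [-30.3 -95. ] z 60.2 yaw err deg -0.22 lean tray [-0.0446  0.0378] F tray [-3.9  4. ] 12.0 w 0.0128
to go (array([ 0.1, -3.2, -0.7]), np.float64(-0.22))
```

Emit:
apply_moves(moves=[[[-1.5,-1.5,3,0],[-1.5,-1.5,3,0],[-1.5,-1.5,3,0],[-1.5,-1.5,3,0],[-1.5,-1.5,3,0],[-1.5,-1.5,3,0],[-1.5,-1.5,3,0],[-1.5,-1.5,3,0],[-1,-1.5,3,0],[-0.5,-1,3,0]]])

```text
clock: 40.75
eef_pos: [0.5563, -0.0635, 0.0588]
tool_rot: [0.995, -0.104, -0.001, -0.003]
ft_force: [-7.9, 3.1, 16.6]
grip_width: 0.0127
```

```bash
python3 -c "
from tray import *
go(-30,-90,59,0)"
```

```text
t 40.75 tray xy [-31.7 -93.2] z 58.8 yaw err deg -0.73 lean tray [-0.0035  0.0063] F tray [-8.4  1.5] 16.6 w 0.0127
to go (array([ 1.5, -2.3, -0.2]), np.float64(-0.73))
```

Emit:
apply_moves(moves=[[[0,0,-1,-0.4],[0.5,-1,-0.5,-0.4],[0.5,-1.5,0,0],[0.5,-1.5,0,0],[0.5,-1.5,0,0],[0.5,-1,0.3,0],[0.5,-1,0.3,0],[0.5,-0.5,0.5,0],[0.5,-0.5,0.5,0],[0.3,-0.3,0.5,0]]])

```text
clock: 41.75
eef_pos: [0.5575, -0.0619, 0.0594]
tool_rot: [0.995, -0.099, -0.006, 0.004]
ft_force: [-5.8, -0.8, 4.4]
grip_width: 0.0129
```

```bash
python3 -c "
from tray import *
go(-30,-90,59,0)"
```

```text
t 41.75 tray xy [-30.8 -91.5] z 59.4 yaw err deg -0.13 lean tray [-0.0104 -0.0088] F tray [-5.6 -2. ] 4.4 w 0.0129
to go (array([ 0.6, -0.6,  0.4]), np.float64(-0.13))
```

Emit:
apply_moves(moves=[[[-0.5,0,3,0],[-0.7,0,3,0],[-0.7,0,3,0],[-0.7,0.2,3,0],[-0.5,0.3,3,0],[-0.3,0.3,3,0],[0,0,1,0],[0,0,0,0],[0,0,0,0],[0,0,0,0]]])

```text
clock: 42.75
eef_pos: [0.5569, -0.062, 0.059]
tool_rot: [0.995, -0.099, 0.002, 0.002]
ft_force: [-3.8, -0.0, 4.4]
grip_width: 0.0131
```

```bash
python3 -c "
from tray import *
go(-30,-90,59,0)"
```

```text
t 42.75 tray xy [-31.4 -91.6] z 59.0 yaw err deg -0.16 lean tray [ 0.0042 -0.0043] F tray [-3.7 -0.7] 4.4 w 0.0131
to go (array([ 1.2, -0.8,  0. ]), np.float64(-0.16))
```

Lean is nearly gone and z = 59.0 mm matches the seated height. Release.

Emit:
apply_moves(moves=[[[0,0,0,0],[0,0,0,0],[0,0,0,0],[0,0,0,0],[0,0,0,0],[0,0,0,0],[0,0,0,0],[0,0,0,0],[0,0,0,0],[0,0,0,0]]], hand=-0.2)

```text
clock: 43.75
eef_pos: [0.5622, -0.0616, 0.0595]
tool_rot: [0.995, -0.099, 0.007, 0.002]
ft_force: [-0.7, -0.1, -0.6]
grip_width: 0.0344
```

```bash
python3 - <<'E'
from tray import *
st()
E
```

```text
t 43.75 tray xy [-26.3 -90.2] z 59.5 yaw err deg -0.19 lean tray [ 0.0135 -0.002 ] F tray [-0.7 -0.2] -0.6 w 0.0344
```

Emit:
apply_moves(moves=[[[-3,0,0,0],[-2,0,-5,0],[0,0,-10,0],[0,0,-20,0],[0,0,-25,0],[0,0,-30,0],[0,20,-30,0],[0,30,-20,0],[0,20,0,0],[0,0,0,0]]])

```text
clock: 44.75
eef_pos: [0.5407, -0.1298, 0.2121]
tool_rot: [0.995, -0.098, 0.009, 0.003]
ft_force: [0.3, -0.3, -1.1]
grip_width: 0.0341
```

```bash
python3 - <<'E'
from tray import *
st()
w=grab('wrist','w13')
P=((.03,.06,.12,.07),(.03,-.06,.12,.07),(-.03,.09,.06,.04),(-.03,0,.12,.07),(-.03,-.09,.06,.04))
q,f=fit_tray(w,q0,P);print(q,f)
v=w['color'][:,:,::-1].copy()
b=(v[:330,160:520]); cv2.imwrite('pics/w13c.png',cv2.resize(b,(654,600),interpolation=cv2.INTER_LINEAR))
E
```

```text
t 44.75 tray xy [ -34.1 -161.3] z 212.1 yaw err deg -0.01 lean tray [ 0.0184 -0.0032] F tray [ 0.3 -0.2] -1.1 w 0.0341
[ 0.60550919  0.02117405 -0.20268388] 0.045246090854921844
```

View pics/w13c.png

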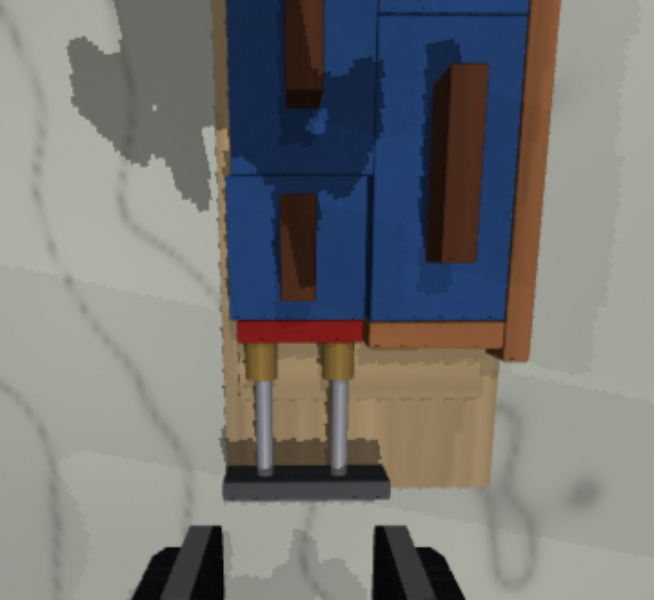

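The half is in and butted to the full (row 175) with the stop bearing on it, but a thin dark seam remains at column 370. It stands roughly 1.5 mm off the first course, so I'll nudge it +x by pushing low on its open side with closed fingers.

Emit:
apply_moves(moves=[[[-15,0,0,0],[-20,-10,5,0],[-20,-15,10,0],[-8,-18,15,0],[0,-16,20,0],[0,-8,20,0],[0,0,20,0],[0,0,10,0],[0,0,0,0],[0,0,0,0]]], hand=-1)

```text
clock: 45.8
eef_pos: [0.492, -0.0411, 0.1094]
tool_rot: [0.996, -0.094, 0.01, 0.0]
ft_force: [0.1, -0.0, -0.1]
grip_width: 0.0001
```

```bash
python3 - <<'E'
from tray import *
st()
E
```

```text
t 45.8 tray xy [-99.2 -83.8] z 109.4 yaw err deg 0.46 lean tray [0.0198 0.0015] F tray [ 0.1 -0. ] -0.1 w 0.0001
```

Emit:
apply_moves(moves=[[[0,3,8,0.5],[0,4,12,0],[0,0,14,0],[0,0,14,0],[0,0,12,0],[0,0,8,0],[0,0,3,0],[0,0,0,0],[0,0,0,0],[0,0,0,0]]])

```text
clock: 46.8
eef_pos: [0.4986, -0.0519, 0.0414]
tool_rot: [0.995, -0.101, 0.017, 0.0]
ft_force: [-0.3, -1.2, 0.5]
grip_width: 0.0
```

```bash
python3 - <<'E'
from tray import *
st()
E
```

```text
t 46.8 tray xy [-90.6 -93.1] z 41.4 yaw err deg -0.43 lean tray [0.0347 0.0024] F tray [-0.  -1.2] 0.5 w 0.0
```

Emit:
apply_moves(moves=[[[0,-1,3,0],[0,-1,2,0],[2,0,0,0],[3,0,0,0],[3,0,0,0],[1,0,0,0],[0,0,0,0],[0,0,0,0],[0,0,0,0],[0,0,0,0]]])

```text
clock: 47.8
eef_pos: [0.51, -0.0517, 0.0376]
tool_rot: [0.995, -0.101, 0.019, 0.0]
ft_force: [0.9, -0.2, -0.1]
grip_width: 0.0001
```

```bash
python3 - <<'E'
from tray import *
st()
E
```

```text
t 47.8 tray xy [-79.4 -90.7] z 37.6 yaw err deg -0.42 lean tray [0.0374 0.0027] F tray [ 1. -0.] -0.1 w 0.0001
```

Emit:
apply_moves(moves=[[[1,0,0,0],[1,0,0,0],[1,0,0,0],[1,0,0,0],[1,0,0,0],[1,0,0,0],[1,0,0,0],[1,0,0,0],[1,0,0,0],[1,0,0,0]]])

```text
clock: 48.8
eef_pos: [0.5144, -0.0528, 0.0365]
tool_rot: [0.995, -0.101, 0.013, -0.0]
ft_force: [-5.6, 1.7, 3.1]
grip_width: -0.0003
```

```bash
python3 - <<'E'
from tray import *
st()
E
```

```text
t 48.8 tray xy [-74.9 -90.9] z 36.5 yaw err deg -0.39 lean tray [0.0252 0.0026] F tray [-5.8  0.6] 3.1 w -0.0003
```

Emit:
apply_moves(moves=[[[2,0,0,0],[2,0,0,0],[2,0,0,0],[2,0,0,0],[2.5,0,0,0],[2.5,0,0,0],[2.5,0,0,0],[2.5,0,0,0],[2.5,0,0,0],[2.5,0,0,0]]])

```text
clock: 49.8
eef_pos: [0.5144, -0.0532, 0.033]
tool_rot: [0.995, -0.1, -0.01, -0.002]
ft_force: [-8.9, 2.1, 6.6]
grip_width: 0.0001
```

```bash
python3 - <<'E'
from tray import *
st()
E
```

```text
t 49.8 tray xy [-74.8 -91.2] z 33.0 yaw err deg -0.29 lean tray [-0.0213  0.0024] F tray [-9.1  0.4] 6.6 w 0.0001
```

Emit:
apply_moves(moves=[[[-4,0,0,0],[-6,0,-5,0],[-6,0,-15,0],[0,5,-25,0],[0,20,-30,0],[0,25,-35,0],[10,25,-35,0],[20,10,-30,0],[15,0,0,0],[0,0,0,0]]])

```text
clock: 50.8
eef_pos: [0.5329, -0.1476, 0.2265]
tool_rot: [0.995, -0.1, 0.002, 0.001]
ft_force: [-0.5, -0.3, -0.7]
grip_width: -0.0001
```

```bash
cat > chk.py <<'E'
from tray import *
import sys
st()
P=((.03,.06,.12,.07),(.03,-.06,.12,.07),(-.03,.09,.06,.04),(-.03,0,.12,.07),(-.03,-.09,.06,.04))
def prof(tag,new=False):
    c=grab('wrist',tag) if new else dict(np.load(f'pics/{tag}.npz'))
    q,f=fit_tray(c,q0,P); print(tag,q,f)
    hsv=cv2.cvtColor(c['color'],cv2.COLOR_RGB2HSV); g=hsv[:,:,2].astype(np.float32)
    m=cv2.inRange(hsv,(105,110,25),(128,255,255)).astype(np.float32)
    def line(img,xs,ys):
        A=np.zeros((len(ys),len(xs),2),np.float32)
        for i,y in enumerate(ys):
            for j,x in enumerate(xs): A[i,j]=proj(c,(*T(q,x/1000,y/1000),.035))
        return np.median(cv2.remap(img,A[...,0],A[...,1],cv2.INTER_LINEAR),0)
    xs=np.arange(-66,-55,.25)
    for n,ys in(('full',np.arange(-56,-40,1.)),('half',np.arange(-84,-64,1.)),('half rear',np.arange(-114,-95,1.))):
        p=line(m,xs,ys); print(n,'left edge x',xs[np.argmax(p>127)])
    xs=np.arange(-4,4.1,.5)
    for n,ys in(('full',np.arange(-56,-40,1.)),('half',np.arange(-84,-64,1.)),('half rear',np.arange(-114,-95,1.))):
        print(n,'seam V',line(g,xs,ys).astype(int))
prof('w13'); prof(sys.argv[1],True)
E
python3 chk.py w14
```

```text
t 50.8 tray xy [ -38.3 -180.3] z 226.5 yaw err deg -0.23 lean tray [ 0.0037 -0.0007] F tray [-0.5 -0.4] -0.7 w -0.0001
w13 [ 0.60550919  0.02117405 -0.20268388] 0.045246090854921844
full left edge x -59.5
half left edge x -61.5
half rear left edge x -61.25
full seam V [ 70  71  71  71  71  71  71  76  74  75  95 109 111 112 111 110 110]
half seam V [107 108 105  92  69  47  39  36  38  54  80 102 110 112 112 112 112]
half rear seam V [103 102 103  99  87  63  44  35  35  41  56  84 101 107 108 108 108]
w14 [ 0.60592529  0.02130951 -0.21038625] 0.046868577355030354
full left edge x -59.5
half left edge x -61.5
half rear left edge x -61.0
full seam V [113 113 113 113 113 113 113 101  83  85  98 107 110 110 110 110 109]
half seam V [108 108 106  97  75  52  40  35  35  51  78  98 109 111 111 111 111]
half rear seam V [102 102 102 102  98  79  58  42  36  36  42  67  88 103 106 106 106]
```

It hasn't moved: the seam is still about 1.7 mm, because the squeezed faces hold by friction. I'll go again with a firmer push, placed low.

Emit:
apply_moves(moves=[[[-20,0,0,0],[-25,-10,20,0],[-14,-20,25,0],[0,-22,25,0],[0,-20,20,0],[0,-10,20,-0.2],[0,0,20,0],[0,0,15,0],[0,0,8,0],[0,0,0,0]]])

```text
clock: 51.85
eef_pos: [0.4791, -0.0487, 0.0694]
tool_rot: [0.995, -0.095, 0.0, 0.001]
ft_force: [-0.2, -0.1, 0.4]
grip_width: -0.0001
```

```bash
python3 -c "
from tray import *
st()"
```

```text
t 51.85 tray xy [-110.3  -93.7] z 69.4 yaw err deg 0.27 lean tray [ 0.0009 -0.0029] F tray [-0.2 -0.2] 0.4 w -0.0001
```

Emit:
apply_moves(moves=[[[5,-1,8,0],[6,-1,10,0.2],[6,0,8,0],[5,0,2,0],[3,0,0,0],[4,0,0,0],[5,0,0,0],[6,0,0,0],[6,0,0,0],[6,0,0,0]]])

```text
clock: 52.85
eef_pos: [0.5174, -0.0544, 0.0411]
tool_rot: [0.995, -0.097, -0.016, -0.001]
ft_force: [-15.1, 3.7, 16.0]
grip_width: 0.0001
```

```bash
python3 -c "
from tray import *
st()"
```

```text
t 52.85 tray xy [-71.6 -91.9] z 41.1 yaw err deg 0.06 lean tray [-0.0322 -0.0016] F tray [-15.5   0.7] 16.0 w 0.0001
```

Emit:
apply_moves(moves=[[[-6,0,0,0],[-8,0,-5,0],[-8,0,-20,0],[0,10,-30,0],[0,22,-35,0],[0,25,-35,0],[12,25,-30,0],[22,5,-25,0],[15,0,0,0],[0,0,0,0]]])

```text
clock: 53.85
eef_pos: [0.5328, -0.1497, 0.2329]
tool_rot: [0.995, -0.097, -0.011, 0.001]
ft_force: [-0.1, 0.4, -0.4]
grip_width: 0.0001
```

```bash
sed -i "s/prof('w13'); //" chk.py; cat >> chk.py <<'E'
# heights: independent fit of half with its base height free
c=dict(np.load(f'pics/{sys.argv[1]}.npz'))
for z0 in(.008,.010,.012,.015): print(z0,fit(c,.06,.04,(*T(q0,-.03,-.09),q0[2]),z0=z0,roi=.055))
E
python3 chk.py w15
```

```text
t 53.85 tray xy [ -38.  -182.3] z 232.9 yaw err deg 0.12 lean tray [-0.0226 -0.0043] F tray [-0.1  0.4] -0.4 w 0.0001
w15 [ 0.60591512  0.02126178 -0.20219647] 0.03404545123158043
full left edge x -59.75
half left edge x -60.0
half rear left edge x -59.25
full seam V [104 111 112 113 112 111 106  78  77  93 105 110 110 110 110 109 109]
half seam V [107 107 107 107 108 106  91  69  61  77  99 108 110 111 111 111 111]
half rear seam V [102 101 102 101 101 101  98  83  63  63  84  97 104 106 106 106 106]
0.008 (array([ 0.55909453, -0.06043583, -0.19224774]), np.float64(0.30667056503122636))
0.01 (array([ 0.5592177 , -0.06043712, -0.19137516]), np.float64(0.300723901903151))
0.012 (array([ 0.55925875, -0.06048763, -0.19014801]), np.float64(0.2963471313753785))
0.015 (array([ 0.55961038, -0.06041881, -0.19199086]), np.float64(0.2886227326894871))
```

The seam is now as tight as the full weight's. As a last step I'll press gently on the half's rib, in case it is hanging by friction.

Emit:
apply_moves(moves=[[[1,-14,10,0],[1,-18,15,0],[2,-20,20,0],[2,-18,20,0],[1,-12,20,0],[1,-4,20,0],[0,0,14,0],[0,0,5,0],[0,0,0,0],[0,0,0,0]]])

```text
clock: 54.9
eef_pos: [0.5411, -0.0509, 0.0948]
tool_rot: [0.996, -0.092, -0.021, -0.0]
ft_force: [0.6, -0.1, 0.5]
grip_width: -0.0002
```

```bash
python3 -c "
from tray import *
st()"
```

```text
t 54.9 tray xy [-49.1 -83.8] z 94.8 yaw err deg 0.61 lean tray [-0.0411 -0.0033] F tray [0.6 0. ] 0.5 w -0.0002
```

Emit:
apply_moves(moves=[[[6,2,-0.5,0],[7,2,-0.5,0],[5,2,0,0],[1,1,2,0],[0,0,3,0],[0,0,3,0],[0,0,2,0],[0,0,2,0],[0,0,2,0],[0,0,2,0]]])

```text
clock: 55.9
eef_pos: [0.5621, -0.0635, 0.084]
tool_rot: [0.996, -0.093, -0.016, -0.0]
ft_force: [-5.5, 0.2, 17.8]
grip_width: -0.0001
```

```bash
python3 -c "
from tray import *
st()"
```

```text
t 55.9 tray xy [-26.  -92.1] z 84.0 yaw err deg 0.49 lean tray [-0.0327 -0.0028] F tray [-5.5 -0.9] 17.8 w -0.0001
```

Emit:
apply_moves(moves=[[[0,0,-6,0],[0,0,-10,0],[0,0,-20,0],[0,10,-30,0],[0,22,-30,0],[0,25,-30,0],[0,25,-20,0],[-5,10,0,0],[0,0,0,0],[0,0,0,0]]])

```text
clock: 56.9
eef_pos: [0.5433, -0.1541, 0.2367]
tool_rot: [0.996, -0.091, -0.017, -0.0]
ft_force: [-0.1, 0.0, -0.5]
grip_width: -0.0
```

```bash
python3 chk.py w16 | head -8; python3 -c "
from workcell import workorder
print(workorder.job_done())"
```

```text
t 56.9 tray xy [ -26.8 -184.6] z 236.7 yaw err deg 0.7 lean tray [-0.0342 -0.0028] F tray [-0.1  0. ] -0.5 w -0.0
w16 [ 0.60579858  0.0212474  -0.19968488] 0.0348870274032958
full left edge x -60.0
half left edge x -60.0
half rear left edge x -59.25
full seam V [71 71 71 71 71 70 65 54 52 60 66 68 68 68 68 67 67]
half seam V [103 103 103 104 104 102  86  64  62  80  99 106 107 108 109 109 110]
half rear seam V [101 101 100 100 100 100  94  73  59  68  89 100 104 105 105 105 105]
the job is handed in; nothing more can be done
None
```

Both weights are in the tray, and I handed the job in at about 57 s of the 64 s allowed.

- **Full weight:** I laid it beside the first course, butted to the laid half with its middle facing the joint, and released it flat on the floor.
- **Half weight:** I brought it in from the open side at an angle, pushed the red stop back with it, then turned it square.

**Checks that failed on the way**
- After release, the half stood about 1.7 mm off the first course.
- A first side push of about 9 N did not move it. A second push of about 15 N, low on its open side, closed the gap.
- The tool leaned up to about 6° while the half was working against the stop. I straightened it by pressing the half on the floor before releasing.

**Last checks**
- Pressing on the half's rib with about 18 N met resistance with the rib top at 67 mm, which is the height for a weight resting on the floor.
- In the final image, the outer edges of the two new weights line up: the full at x = −60.0 mm, the half at −60.0 mm and −59.25 mm at its rear. That slight skew, about 0.75 mm over the half's length, is near the limit of the measurement.
- The seam beside the half is as thin as the one beside the full, and the gripper is clear of everything.

I saw no sign in the tray pictures that the laid weights moved. I did not take a last picture of the other things on the bench, but the arm kept clear of them.

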